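# Proof-load a soldered chain link on the bench pull tester

### The job

Proof-load the soldered oblong link that lies by itself on the bench: lay it flat over both upright pins of the bench pull tester and let go of it, then draw the tester's wooden handle slowly out until the pointer on the scale stands level with the nose of the clamped set mark, without pulling past the mark, which would overload the link. Keep it steadily at the mark for a good three seconds and finish while still holding the handle there: do not let go. Leave the set mark, the bowl, the pliers and the steel block as they are.

Things in the scene. Friction and masses are not known exactly. Their poses are not given: they have to be found in the camera images.
- tester: bench pull tester, fixed: grey bed 340 x 70 x 8 mm (x -172 to 168 mm, y +-35), steel rail, at the +x end a spring barrel (dia 33 mm, x 40 to 171 mm) with a flat scale plate on top, 43 mm above the bench. Origin: on the bench, under the load pin at rest. x runs along the bed from handle to barrel, z up; the handle is pulled toward -x. It stands crosswise, the handle to the robot's right
- plunger: steel head block 31 x 24 mm, top 30 mm above the bench, on a rod from the barrel; carries the load pin and the pointer. A spring draws it back to +x: 2.6 N at rest plus 0.22 N per mm; travel 0 to 50 mm toward -x of the tester. Origin: that of the tester at rest, moving with the block
- load_pin (a point): foot of the load pin, in the top face of the plunger's head, 30 mm above the bench. The pin is upright, dia 11 mm, 16 mm high, top chamfered. Axes as the tester's
- pull_slide: steel block 96 x 24 mm, top 30 mm above the bench, sliding on the rail; the pull pin at its barrel end, the upright handle near its other end. Slides 0 to 60 mm toward -x of the tester, friction under 1 N, no spring of its own: only the link draws it back. Starts 0 to 4 mm out. Origin: that of the tester at home, moving with the block
- pull_pin (a point): foot of the pull pin, on top of the pull slide, 30 mm above the bench; pin dia 11 mm, 16 mm high; 18 mm from the load pin toward -x of the tester when the slide is home. Axes as the tester's
- handle (a point): grip point on the axis of the upright turned wooden handle, 60 mm above the bench. The handle is round, dia 23 to 25 mm at the grip, from 33 to 81 mm above the bench, 72 mm from the pull pin toward -x of the tester. Axes as the tester's
- pointer (a point): tip of the small dark pointer on the scale plate, 45.5 mm above the bench, 4 mm wide; moves with the plunger, toward -x of the tester as the load grows. Axes as the tester's
- set_mark (a point): tip of the nose (4 mm wide) of the set mark, a small dark clamp with thumb screw on the scale plate's edge that faces the robot. It stands 18 to 38 mm of pointer travel from the pointer's rest. Level when the pointer's x in this frame is 0; before that x is positive, past the mark negative. Axes as the tester's
- link: soldered oblong steel link, 52 x 34 mm outside, 40 x 22 inside, 6 mm round wire, about 50 g, flat on the bench in front of the tester, alone. Origin: centre of its underside; x along its length, z up. It takes both pins (29 to 33 mm over both) and then lies on the tops of the two blocks; the slack of 7 to 11 mm comes first out of the slide's travel
- white_bowl: bystander: white bowl, dia 101 mm, 36 mm high, to the right at the back; origin at the centre of its underside. Leave it alone
- pliers: bystander: pliers 132 x 60 x 11 mm lying flat, to the right in front; origin at the centre of the underside. Leave them alone
- steel_block: bystander: ground steel bench block, 40 x 62 x 24 mm, at the back edge near the lamp foot; origin at the centre of its underside. Leave it alone
There are look-alikes about, which are no part of the job. Of the things that look like the link, take the one that is nearest to the robot's base at the start.

How it is judged:
By the outcome, as a careful person would: the job done as asked, in the order asked, and still so for the second after the job is handed in, while the arm keeps its last pose, push and grip.
It also fails if it takes over 54 s, if anything falls off the work surface, if the arm or the gripper's body presses on something with over 40 N, if the wrist force passes 120 N, or if a joint passes its speed limit or range.

### The arm

A 6-joint arm with a two-finger parallel gripper is mounted at the origin on the work surface; the furniture and walls round the work are solid. World frame = base frame: x ahead of the robot, y to its left, z up, the work surface at z = 0. Lengths are in m, angles in degrees, forces in N, time in s.
With the tool pointing down it reaches from about 0.3 to 0.75 m from the base axis. Payload 8.5 kg.
Tool frame: the origin (TCP) lies midway between the tips of the shut fingers; the grasp point (between the pads) lies 19 mm behind it; z points along the fingers, y is the line along which they close (so a half turn about z gives the same grasp; the last joint's range is limited). The gripper opens to 85 mm and grips with 20 to 120 N. Pads are 22 mm wide; open, the fingers measure 114 mm over their backs; the gripper's body (76 mm by 85 mm) begins 54 mm behind the grasp point. The pads swing forward as they close: fully open they stand 13 mm farther back than shut.
Start: joints at [62.836, 21.807, 74.336, -0, 83.858, -12.336], TCP at [0.141, 0.532, 0.231] pointing down, gripper open.
Joint ranges: [-178.18, 178.18], [-50.72, 133.34], [12.68, 142.11], [-81.47, 261.47], [9.98, 163.14], [-165.26, 165.26]. Speed limits (degrees/s): [136.94, 136.94, 180, 180, 180, 180].

### API

Orientations are given as a 3x3 rotation matrix whose columns are the frame's x, y, z axes.
In Python, from rig import env, viewer, recognise, pinpoint gives the robot as it stands.
- The arm moves only by the tool move_arm, never from a script. Its argument "plan" is text: rows parted by semicolons, each of 7 numbers parted by spaces: the shift along the tool's x, y, z in m, then the turn, a rotation vector about the tool's x, y, z in rad, then the finger opening in m, from 0 to 0.0854. A call has 1 to 12 rows; each row shifts and turns the commanded pose from where the row before left it, along the tool's axes as they then stand; what a row does not reach is not made up. A row lasts 1/8 s, in which the tool goes at most 62.5 mm and 10.7 degrees, less where a joint would pass 70% of its speed; a pose out of reach is approached as far as the arm can. A call is refused whole if a number of a shift passes 0.0625 or a number of a turn 0.188, either way. A call with a gripper value outside its range is refused whole. The fingers move at their own pace and stop on an object; "grip_force" is the grip in N (left out, the last holds). Time passes only in rows, so rows that do not move let the fingers close. It gives the time, the measured TCP pose, the force, the opening and the grip force at its end, in the units of the state.
- env.observe(): the state, without advancing time (a new reading comes with each control period).
- viewer.get_image(name): name is "side" or "top" or "wrist"; returns (picture, depth): 480x640x3 uint8, red, green, blue; 480x640 float32, m along the optical axis (not along the pixel's ray), 0 where there is no reading.
- viewer.calibration(name): a dict with "fx", "fy", "cx", "cy" (pixels), "R" (3x3) and "t" (3): a world point X has camera coordinates R X + t. Camera axes: x right, y down, z forward; pixel columns grow to the right and rows downward; lengths in m; the calibration is good to about 2 mm. A picture is of the moment at which its call begins: read the wrist's pose just before it. calibration takes no time and is no camera call; for the wrist camera it gives the pose at the moment of the call.
- env.close_job(): hands the job in; it is judged then, once.
Trained networks look in the newest picture that a camera, given by its name, has taken for a name from the list of things; names that differ only in an ending like _2 or _b are one class to them, and where a whole thing is asked for, a point or a joint stands for the part that bears it (a point fixed in the world has none). Each returns a list of dicts, best first, with "conf" (0 to 1); they miss things now and then, are a little off and sometimes report something else, mostly with a low value. They report only what shows in the picture. A call takes as long as a camera call. They do not tell look-alikes from the thing itself.
- recognise(camera, name): "extent" ([centre column, centre row, width, height] in pixels, round what is visible of it).
- pinpoint(camera, name): "pixel" ([column, row] in pixels: a listed point, or the origin of a listed thing).
The state is a dict: "time_s": time; "q": joint angles; "qvel": joint speeds; "joint_efforts": joint torques, N m; "position": TCP position; "tool_rot": TCP orientation; "ft_force": force on the tool from outside, world axes, zero at the start; "wrist_torque": the same for the moment, N m; "grip_width": finger opening in m; "gripper_force": force on a finger pad.
Only numpy, scipy, OpenCV 4.12 (cv2) and the standard library are available. Lean on these libraries where they do the work, as an engineer would, in place of code of your own. Each camera call takes 0.05 s, during which the arm holds its last target. There are 200 camera calls.

## Working session

There is one attempt and no reset: what is moved stays moved. The work goes in short steps, Python scripts to look and compute and a tool call to move; the robot and the scene stay as the last step left them, time stands still between calls to the robot, and variables do not carry over. Pictures are saved under pics/ and viewed, at most 10 in all, crops included, and the job is handed in when it is done.

Besides the shell and the picture viewer there is one more tool, called after "Call:" as name(argument=value, ...) on one line, values as JSON. move_arm: Moves the arm, as the interface text tells. Its arguments: {"type":"object","properties":{"plan":{"type":"string"},"grip_force":{"type":"number"}},"required":["plan"]}

```bash
mkdir -p pics
cat > h.py <<'E'
from rig import env, viewer, recognise, pinpoint
import numpy as np, cv2
def ray(cam,px,z):
    c=viewer.calibration(cam); R=np.array(c["R"]);t=np.array(c["t"])
    d=R.T@np.array([(px[0]-c["cx"])/c["fx"],(px[1]-c["cy"])/c["fy"],1]); o=-R.T@t
    return o+d*(z-o[2])/d[2]
def proj(cam,X):
    c=viewer.calibration(cam); p=np.array(c["R"])@X+np.array(c["t"])
    return np.array([c["fx"]*p[0]/p[2]+c["cx"],c["fy"]*p[1]/p[2]+c["cy"]])
def save(cam,n,crop=None,s=1):
    im,d=viewer.get_image(cam); o=im[:,:,::-1]
    if crop: o=o[crop[1]:crop[3],crop[0]:crop[2]]
    if s!=1: o=cv2.resize(o,None,fx=s,fy=s,interpolation=cv2.INTER_CUBIC)
    cv2.imwrite(f"pics/{n}.png",o); return im,d
Z=dict(link=0,load_pin=.03,pull_pin=.03,handle=.06,pointer=.0455,set_mark=.0455,tester=0,white_bowl=0,pliers=0,steel_block=0)
def find(cam,names):
    for n in names:
        for r in pinpoint(cam,n)[:4]:
            print(cam,n,round(r["conf"],2),np.round(r["pixel"],1),np.round(ray(cam,r["pixel"],Z[n]),4))
E
python3 - <<'E'
from h import *
np.set_printoptions(suppress=True)
im,_=save("top","t0"); im,_=save("side","s0")
find("top",Z); find("side",["link","load_pin","pull_pin","handle","pointer","set_mark"])
s=env.observe(); print(s["time_s"],s["position"],np.round(s["tool_rot"],3))
E
```

```text
top link 0.65 [220.3 257.4] [0.5005 0.141  0.    ]
top link 0.54 [239.  282.6] [0.4407 0.0955 0.    ]
top link 0.4 [204.6 226.5] [0.5745 0.18   0.    ]
top load_pin 0.75 [310.5 214.5] [ 0.6003 -0.0738  0.03  ]
top pull_pin 0.72 [322.4 216.7] [ 0.5952 -0.1018  0.03  ]
top handle 0.89 [346.9 225.5] [ 0.5707 -0.1578  0.06  ]
top set_mark 0.58 [266.2 202.1] [0.6267 0.0294 0.0455]
top tester 0.81 [313.6 221.4] [ 0.5881 -0.081   0.    ]
top white_bowl 0.95 [426.3 190.6] [ 0.6645 -0.3534  0.    ]
top pliers 0.7 [386.3 313.6] [ 0.3685 -0.2542  0.    ]
top steel_block 0.91 [368.2 182.1] [ 0.6846 -0.2127  0.    ]
side link 0.82 [345.6 355.9] [0.4384 0.0909 0.    ]
side link 0.55 [254.3 378.6] [0.5751 0.1827 0.    ]
side link 0.47 [298.6 375.7] [0.5044 0.1521 0.    ]
side load_pin 0.53 [293.2 245.9] [ 0.6012 -0.0734  0.03  ]
side pull_pin 0.85 [299.  239.2] [ 0.5961 -0.0913  0.03  ]
side pull_pin 0.31 [293.1 242.5] [ 0.6042 -0.0805  0.03  ]
side handle 0.94 [325.4 209.1] [ 0.5645 -0.1562  0.06  ]
side handle 0.73 [245.7 291.7] [0.6384 0.0588 0.06  ]
side pointer 0.65 [245.  291.3] [0.6445 0.0527 0.0455]
side set_mark 0.46 [259.5 277.7] [0.6307 0.0186 0.0455]
0.9 [0.1407397  0.53166025 0.23132555] [[-0.967  0.256 -0.   ]
 [ 0.256  0.967 -0.   ]
 [ 0.    -0.    -1.   ]]
```

View pics/t0.png

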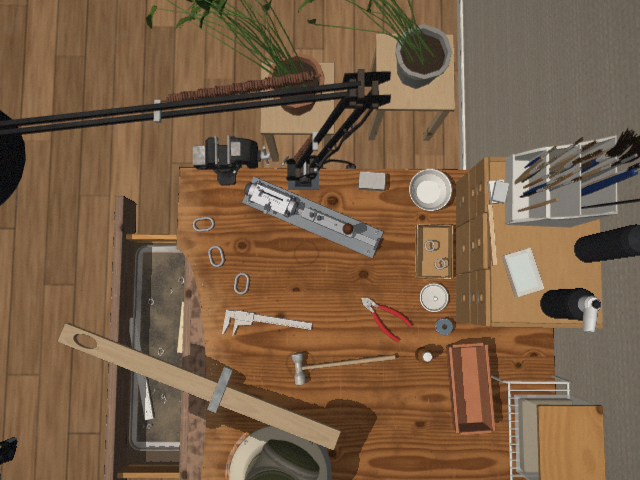

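View pics/s0.png

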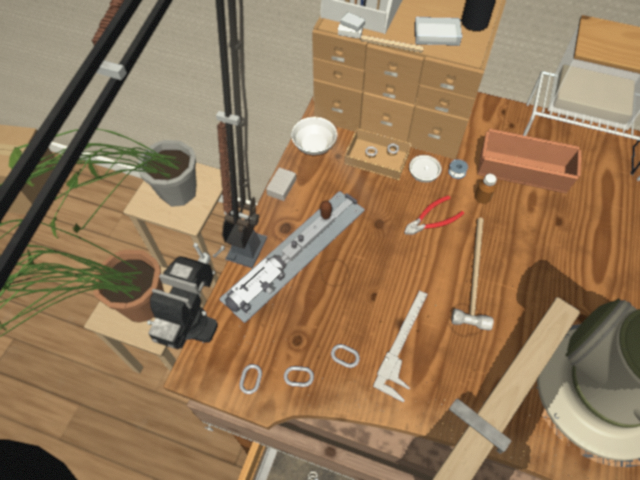

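The top view shows three links. The nearest to the base is at about px (239,283), roughly (0.44, 0.095), so that is the target. The tester's barrel is at px (270,195), its handle at (347,226), and its pins at (310,214) and (322,217). I'll go above the link for a wrist view.

Call:
move_arm(plan="-0.04 -0.0346 0 0 0 0 0.0854;-0.04 -0.0346 0 0 0 0 0.0854;-0.04 -0.0346 0 0 0 0 0.0854;-0.04 -0.0346 0 0 0 0 0.0854;-0.04 -0.0346 0 0 0 0 0.0854;-0.04 -0.0346 0 0 0 0 0.0854;-0.04 -0.0346 0 0 0 0 0.0854;-0.04 -0.0346 0 0 0 0 0.0854;-0.04 -0.0346 0 0 0 0 0.0854;-0.04 -0.0346 0 0 0 0 0.0854;0 0 0 0 0 0 0.0854")

```text
time_s: 2.28
position: [0.4405, 0.0923, 0.2311]
tool_rot: [[-0.966, 0.26, 0.0], [0.26, 0.966, -0.0], [-0.0, -0.0, -1.0]]
ft_force: [-0.4, 1.0, -0.4]
grip_width: 0.0856
gripper_force: 0.0
```

Run:
```python
from h import *
np.set_printoptions(suppress=True)
im,_=save("wrist","w1")
s=env.observe(); print(s["time_s"],s["position"],np.round(s["tool_rot"],3),s["ft_force"])
find("wrist",["link","load_pin","pull_pin","handle","pointer","set_mark"])
c=viewer.calibration("wrist");R=np.array(c["R"]);print("campos",-R.T@np.array(c["t"]),R)
```

```text
2.325 [0.43936473 0.09376854 0.23111708] [[-0.966  0.259 -0.   ]
 [ 0.259  0.966  0.   ]
 [ 0.     0.    -1.   ]] [-0.53029476  0.58334754  0.19531701]
wrist link 0.93 [434.2 301.5] [0.5787 0.1877 0.    ]
wrist link 0.77 [390.6 249. ] [0.5038 0.1523 0.    ]
wrist link 0.66 [322.1 205.7] [0.438  0.0921 0.    ]
wrist load_pin 0.57 [215.3 380.2] [ 0.5952 -0.0746  0.03  ]
wrist pull_pin 0.76 [202.6 383.9] [ 0.5964 -0.0899  0.03  ]
wrist pointer 0.56 [331.3 397.5] [0.6392 0.0505 0.0455]
wrist pointer 0.5 [145.5 442.1] [ 0.6447 -0.1721  0.0455]
wrist set_mark 0.55 [332.  395.8] [0.6373 0.0518 0.0455]
wrist set_mark 0.52 [309.2 394.7] [0.6295 0.0279 0.0455]
wrist set_mark 0.51 [321.4 202.9] [0.4268 0.0955 0.0455]
campos [0.36879602 0.11307736 0.37349895] [[ 0.25477844  0.96699829 -0.00149828]
 [ 0.9264735  -0.24365679  0.28684179]
 [ 0.27701046 -0.07446922 -0.9579768 ]]
```

View pics/w1.png

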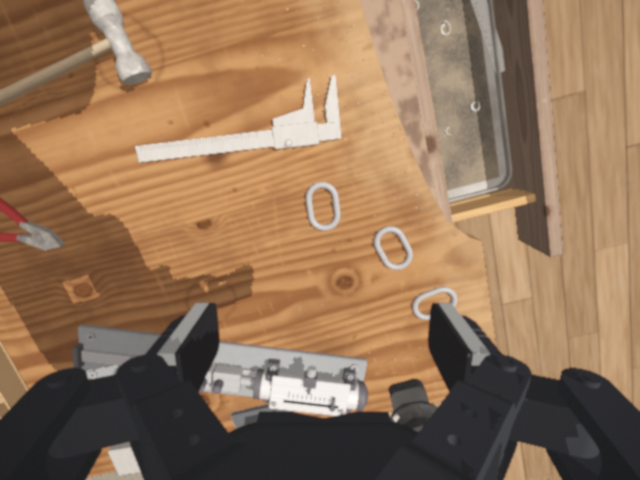

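The wrist view shows the target link at px (323,206), long axis nearly vertical, with the other two at (391,249) and (435,302). The barrel's scale is at about (310,390). I'll segment the link.

Run:
```python
from h import *
np.set_printoptions(suppress=True)
im=cv2.imread("pics/w1.png"); x0,y0=295,172
p=im[y0:240,x0:352]; hsv=cv2.cvtColor(p,cv2.COLOR_BGR2HSV)
m=((hsv[:,:,1]<60)&(hsv[:,:,2]>110)).astype(np.uint8)
n,l,st,ce=cv2.connectedComponentsWithStats(m); k=1+st[1:,4].argmax(); print(st[k])
ys,xs=np.nonzero(l==k); W=np.array([ray("wrist",(a+x0,b+y0),.004)[:2] for a,b in zip(xs,ys)],np.float32)
r=cv2.minAreaRect(W*1000); print(r, cv2.boxPoints(r)); print(W.mean(0))
s=env.observe(); print(s["position"],s["q"]); c=viewer.calibration("wrist");print(c["fx"],c["fy"],c["cx"],c["cy"])
```

```text
[ 11  10  34  49 707]
((438.0708312988281, 93.43240356445312), (34.57908248901367, 51.125579833984375), 75.9633560180664) [[409.07788  82.85918]
 [458.67688  70.45906]
 [467.06378 104.00563]
 [417.46478 116.40575]]
[0.43747354 0.093794  ]
[0.43844501 0.09563818 0.23148841] [ -2.87488183  11.59183171  89.26946401   0.00182878  79.12420385
 -78.13835457]
357.06374969912883 357.06374969912883 323.27467588883167 241.75375626884167
```

Call:
move_arm(plan="0 0 0.0275 0 0 0 0.046;0 0 0.0275 0 0 0 0.046;0 0 0.0275 0 0 0 0.046;0 0 0.0275 0 0 0 0.046;0 0 0.0275 0 0 0 0.046;0 0 0.0275 0 0 0 0.046;0 0 0.0275 0 0 0 0.046;0 0 0.0255 0 0 0 0.046;0 0 0 0 0 0 0.046", grip_force=30)

```text
time_s: 3.75
position: [0.438, 0.0953, 0.0125]
tool_rot: [[-0.967, 0.255, -0.003], [0.255, 0.967, 0.0], [0.003, -0.001, -1.0]]
ft_force: [0.8, 0.7, -0.0]
grip_width: 0.0459
gripper_force: 0.0
```

Run:
```python
from h import *
np.set_printoptions(suppress=True)
P=[]
for i in range(4):
    im,_=viewer.get_image("wrist"); s=env.observe();P.append(np.r_[s["position"],s["ft_force"]])
print(np.round(P,4),np.mean(P,0)); save("wrist","w2")
print(proj("wrist",[.438,.0935,.003]))
```

```text
[[ 0.4387  0.0952  0.0134 -0.831  -0.5168  0.444 ]
 [ 0.4391  0.0951  0.014   0.8867  0.4362  1.0171]
 [ 0.4394  0.0951  0.0143 -0.7511  0.8071  0.5217]
 [ 0.4394  0.095   0.0144  0.3634  0.6252  0.1419]] [ 0.4391515   0.09510786  0.01400732 -0.08302038  0.33793488  0.53118532]
[321.89960005 292.65821633]
```

View pics/w2.png

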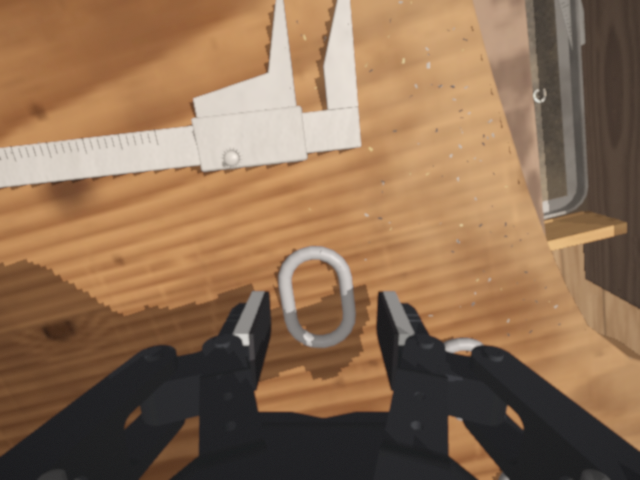

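The link sits between the open fingers at px (318,297), about 2 mm left of centre. I'll correct that and descend carefully.

Call:
move_arm(plan="0 -0.002 0.003 0 0 0 0.046;0 0 0.003 0 0 0 0.046;0 0 0.002 0 0 0 0.046;0 0 0 0 0 0 0.046")

```text
time_s: 4.5
position: [0.4383, 0.0929, 0.0052]
tool_rot: [[-0.967, 0.256, -0.0], [0.256, 0.967, 0.0], [0.0, -0.0, -1.0]]
ft_force: [-0.8, -0.1, -0.6]
grip_width: 0.046
gripper_force: 0.0
```

Call:
move_arm(plan="0 0 0.0015 0 0 0 0.046;0 0 0 0 0 0 0.046")

```text
time_s: 4.75
position: [0.4384, 0.0929, 0.0038]
tool_rot: [[-0.967, 0.256, -0.0], [0.256, 0.967, -0.0], [0.0, -0.0, -1.0]]
ft_force: [-0.6, -0.0, 0.8]
grip_width: 0.046
gripper_force: 0.0
```

Call:
move_arm(plan="0 0 0.0015 0 0 0 0.046;0 0 0 0 0 0 0.046")

```text
time_s: 5.0
position: [0.4383, 0.0929, 0.0022]
tool_rot: [[-0.967, 0.256, -0.0], [0.256, 0.967, 0.0], [0.0, -0.0, -1.0]]
ft_force: [0.4, -0.2, -0.9]
grip_width: 0.0461
gripper_force: 0.0
```

Call:
move_arm(plan="0 0 0.0015 0 0 0 0.046;0 0 0.001 0 0 0 0.046;0 0 0 0 0 0 0.046")

```text
time_s: 5.38
position: [0.4383, 0.0929, -0.0003]
tool_rot: [[-0.967, 0.256, -0.0], [0.256, 0.967, 0.0], [0.0, -0.0, -1.0]]
ft_force: [0.5, 0.5, 0.4]
grip_width: 0.0462
gripper_force: 0.0
```

Call:
move_arm(plan="0 0 0.001 0 0 0 0.046;0 0 0 0 0 0 0.046")

```text
time_s: 5.62
position: [0.4384, 0.0929, -0.0012]
tool_rot: [[-0.967, 0.256, -0.0], [0.256, 0.967, -0.0], [0.0, -0.0, -1.0]]
ft_force: [-1.2, -0.1, -0.3]
grip_width: 0.0459
gripper_force: 0.0
```

Call:
move_arm(plan="0 0 0.001 0 0 0 0.046;0 0 0 0 0 0 0.046")

```text
time_s: 5.88
position: [0.4384, 0.0929, -0.0014]
tool_rot: [[-0.967, 0.256, 0.001], [0.256, 0.967, -0.0], [-0.001, 0.0, -1.0]]
ft_force: [-3.5, -0.9, 13.1]
grip_width: 0.0463
gripper_force: 6.5
```

Call:
move_arm(plan="0 0 -0.0025 0 0 0 0.046;0 0 0 0 0 0 0.02;0 0 0 0 0 0 0.02;0 0 0 0 0 0 0.02;0 0 0 0 0 0 0.02")

```text
time_s: 6.5
position: [0.4386, 0.0928, 0.0007]
tool_rot: [[-0.967, 0.256, 0.001], [0.256, 0.967, -0.0], [-0.001, 0.0, -1.0]]
ft_force: [-1.6, 0.3, 7.9]
grip_width: 0.0336
gripper_force: 29.0
```

Call:
move_arm(plan="0 0 0 0 0 0 0.02;0 0 -0.01 0 0 0 0.02;0 0 -0.03 0 0 0 0.02;0 0 -0.04 0 0 0 0.02;0 0 -0.04 0 0 0 0.02;0 0 -0.02 0 0 0 0.02")

```text
time_s: 7.25
position: [0.4387, 0.0929, 0.1426]
tool_rot: [[-0.967, 0.256, 0.003], [0.256, 0.967, -0.0], [-0.003, 0.001, -1.0]]
ft_force: [0.1, -1.3, -0.7]
grip_width: 0.0333
gripper_force: 29.9
```

Call:
move_arm(plan="-0.034 -0.0258 -0.012 0 0 0 0.02;-0.034 -0.0258 -0.012 0 0 0 0.02;-0.034 -0.0258 -0.012 0 0 0 0.02;-0.034 -0.0258 -0.012 0 0 0 0.02;-0.034 -0.0258 -0.012 0 0 0 0.02;0 0 0 0 0 0 0.02;0 0 0 0 0 0 0.02")

```text
time_s: 8.12
position: [0.569, -0.0747, 0.2]
tool_rot: [[-0.967, 0.256, -0.001], [0.256, 0.967, 0.001], [0.001, 0.0, -1.0]]
ft_force: [-0.1, 0.4, -1.0]
grip_width: 0.0332
gripper_force: 30.0
```

Run:
```python
from h import *
np.set_printoptions(suppress=True)
im,_=save("wrist","w3",(80,120,560,480),1.6); cv2.imwrite("pics/w3f.png",im[:,:,::-1])
s=env.observe(); print(s["time_s"],s["position"],np.round(s["tool_rot"],3),s["ft_force"])
find("wrist",["load_pin","pull_pin","handle","pointer","set_mark","link"])
np.savez("w3.npz",**viewer.calibration("wrist"))
```

```text
8.175 [ 0.56887335 -0.0744119   0.2000793 ] [[-0.967  0.255 -0.001]
 [ 0.255  0.967  0.001]
 [ 0.001  0.    -1.   ]] [-0.14414377  0.2398209  -0.79980849]
wrist load_pin 0.74 [333.8 249.5] [ 0.599  -0.0736  0.03  ]
wrist load_pin 0.17 [226.5 342.3] [ 0.6659 -0.2011  0.03  ]
wrist pull_pin 0.58 [314.4 248.7] [ 0.5939 -0.0907  0.03  ]
wrist handle 0.88 [227.2 247.6] [ 0.5657 -0.1573  0.06  ]
wrist pointer 0.87 [480. 265.] [0.6415 0.0483 0.0455]
wrist set_mark 0.62 [449.2 256.7] [0.627  0.0231 0.0455]
wrist set_mark 0.55 [480.2 264.4] [0.6412 0.0484 0.0455]
wrist link 0.82 [553.7  80.4] [0.5072 0.1502 0.    ]
wrist link 0.55 [598.  154.9] [0.5825 0.1851 0.    ]
wrist link 0.22 [332.5 244.7] [ 0.6041 -0.0759  0.    ]
```

View pics/w3.png

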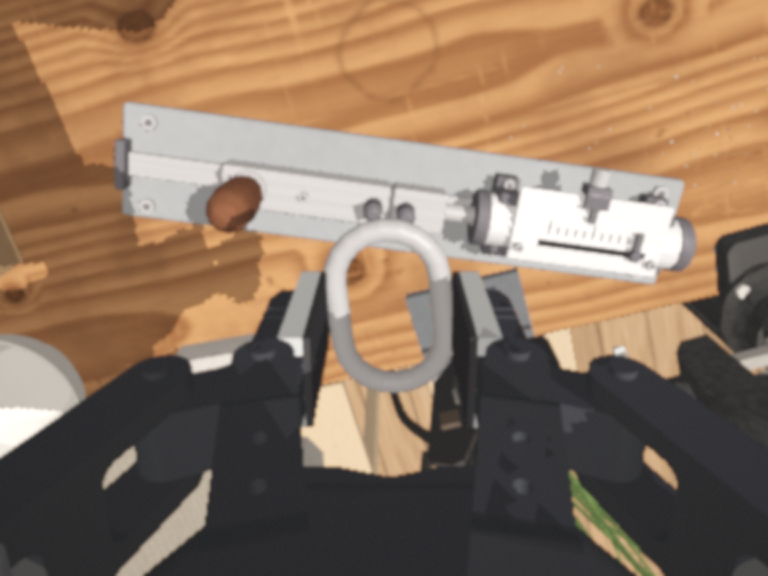

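The crop is clear. The link is held square, with the pins at crop (373,210) and (405,212), the handle at (235,203), the set mark nose near (598,218) and the pointer near (638,240). Next I'll work out the tester's axis and enlarge the scale.

Run:
```python
from h import *
np.set_printoptions(suppress=True)
f=lambda a:np.array(a)/1.6+[80,120]
A,B,C,D=[ray("wrist",f(p),.008)[:2] for p in [(125,102),(683,180),(654,283),(124,213)]]
for n,(p,q) in dict(front=(A,B),back=(D,C)).items(): v=q-p; print(n,p,q,np.linalg.norm(v),np.degrees(np.arctan2(v[1],v[0])))
a=[np.degrees(np.arctan2(*(q-p)[::-1])) for p,q in((A,B),(D,C))]; th=np.radians(np.mean(a)); u=np.array([np.cos(th),np.sin(th)]); v=np.array([-u[1],u[0]])
o=(A+B+C+D)/4; print("th",np.degrees(th),"bed origin by corners",o+u*.002)
for n,px,z in [("load",(333.8,249.5),.03),("pull",(314.4,248.7),.03),("handle",(227.2,247.6),.06),("pointer",(480,265),.0455),("mark",(449.2,256.7),.0455),("mark2",f((598,218)),.0455)]:
    w=ray("wrist",px,z)[:2]-(o+u*.002); print(n,w@u,w@v)
im=cv2.imread("pics/w3f.png")[225:305,420:520]; cv2.imwrite("pics/w3s.png",cv2.resize(im,None,fx=7,fy=7,interpolation=cv2.INTER_CUBIC))
P=[env.observe()["position"] for _ in range(3)];print(P)
```

```text
front [ 0.5025376  -0.21797311] [0.63285898 0.09101867] 0.33534994322459605 67.13177031536569
back [ 0.56601189 -0.24476138] [0.69670343 0.0653434 ] 0.3365193223784771 67.14734141571944
th 67.13955586554258 bed origin by corners [ 0.60030495 -0.0747502 ]
load 0.0002398124254771639 0.0006680918133341601
pull -0.017519781999733086 -0.0010708807957142687
handle -0.08983558732975637 -0.000650613207459325
pointer 0.12926258463669216 0.009473196620212378
mark 0.1004415599317239 0.013222720470705215
mark2 0.10429491286182452 0.014191241576954517
[array([ 0.56948495, -0.07483126,  0.2003843 ]), array([ 0.56948495, -0.07483126,  0.2003843 ]), array([ 0.56948495, -0.07483126,  0.2003843 ])]
```

View pics/w3s.png

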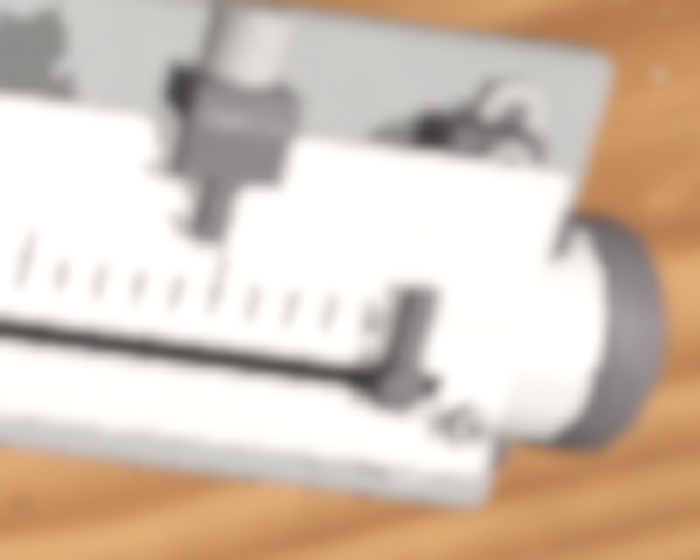

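Nose tip is at zoom (209,240), pointer tip at (416,288), with 5 mm ticks. That makes the travel about 27–28 mm. Now I'll turn the link onto the tester's axis above the pins.

Call:
move_arm(plan="-0.0142 -0.0005 0.01 0 0 0 0.02;-0.0143 -0.0005 0.01 0 0 0.1711 0.02;0 0 0.01 0 0 0.1711 0.02;0 0 0.01 0 0 0.1711 0.02;0 0 0.01 0 0 0.1711 0.02;0 0 0.01 0 0 0.1711 0.02;0 0 0.01 0 0 0.1711 0.02;0 0 0.01 0 0 0.1711 0.02;0 0 0.01 0 0 0.1711 0.02;0 0 0.01 0 0 0.1711 0.02;0 0 0.01 0 0 0.1711 0.02;0 0 0 0 0 0 0.02")

```text
time_s: 9.98
position: [0.597, -0.0836, 0.0889]
tool_rot: [[0.387, 0.922, -0.002], [0.922, -0.387, 0.001], [-0.0, -0.002, -1.0]]
ft_force: [-0.5, -0.4, -1.4]
grip_width: 0.0331
gripper_force: 29.9
```

Run:
```python
from h import *
np.set_printoptions(suppress=True)
im,_=save("wrist","w4",(140,140,540,440),1.8); cv2.imwrite("pics/w4f.png",im[:,:,::-1])
s=env.observe(); R=s["tool_rot"]; print(s["time_s"],s["position"],np.round(R,3),s["ft_force"],np.degrees(np.arctan2(R[1][0],R[0][0])),s["q"][5])
find("wrist",["load_pin","pull_pin","handle","link"])
print(s["position"], proj("wrist",np.array(s["position"])+[0,0,.003]))
```

```text
10.025 [ 0.59727295 -0.08368787  0.08960477] [[ 0.385  0.923 -0.001]
 [ 0.923 -0.385  0.   ]
 [-0.    -0.001 -1.   ]] [-0.84317453 -0.00932276 -0.80039604] 67.33742055021509 3.452078231251326
wrist load_pin 0.79 [320.  245.4] [ 0.6004 -0.075   0.03  ]
wrist pull_pin 0.93 [320.2 275.1] [ 0.5931 -0.0926  0.03  ]
wrist handle 0.7 [323.8 229.7] [ 0.6092 -0.0597  0.06  ]
wrist handle 0.65 [321.  410.7] [ 0.5651 -0.1607  0.06  ]
[ 0.59727295 -0.08368787  0.08960477] [320.20397988 308.35086718]
```

View pics/w4.png

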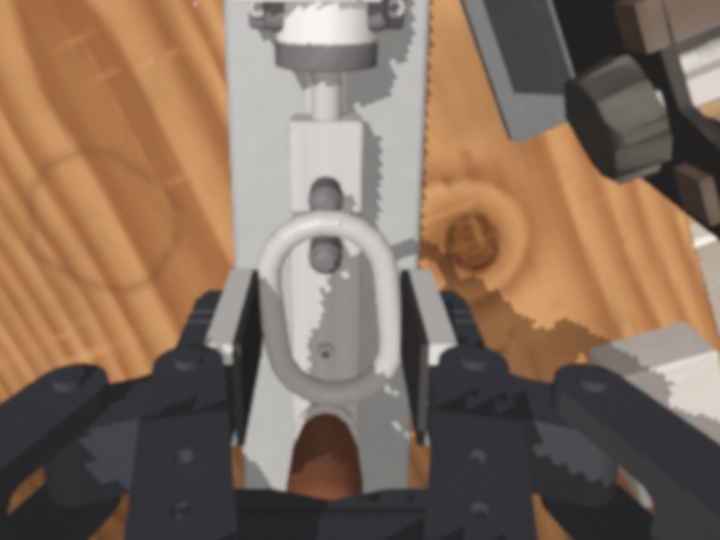

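The pins are at crop (325,195) and (325,255), and the link's ring is centred at (331,306) and will project onto both. I'll shift it about 1.5 mm, lower it to just above the pins and recheck.

Call:
move_arm(plan="0 -0.0015 0.012 0 0 0 0.02;0 0 0.012 0 0 0 0.02;0 0 0.012 0 0 0 0.02;0 0 0 0 0 0 0.02;0 0 0 0 0 0 0.02")

```text
time_s: 10.85
position: [0.5958, -0.0831, 0.0544]
tool_rot: [[0.388, 0.921, 0.0], [0.921, -0.388, -0.0], [-0.0, 0.0, -1.0]]
ft_force: [-1.5, -0.5, 0.1]
grip_width: 0.0331
gripper_force: 29.9
```

Run:
```python
from h import *
np.set_printoptions(suppress=True)
im,_=save("wrist","w5",(200,200,440,380),3)
s=env.observe(); print(s["time_s"],s["position"],s["ft_force"])
find("wrist",["load_pin","pull_pin"])
print(proj("wrist",np.array(s["position"])+[0,0,.003]))
```

```text
10.9 [ 0.5958618  -0.08308049  0.05465478] [ 0.14753607 -0.21130566 -0.72997207]
wrist load_pin 0.71 [322.3 265.6] [ 0.6004 -0.0745  0.03  ]
wrist pull_pin 0.93 [320.6 300.8] [ 0.5921 -0.0918  0.03  ]
wrist pull_pin 0.63 [323.4 248.6] [ 0.6044 -0.0665  0.03  ]
[320.28239355 309.31176259]
```

View pics/w5.png

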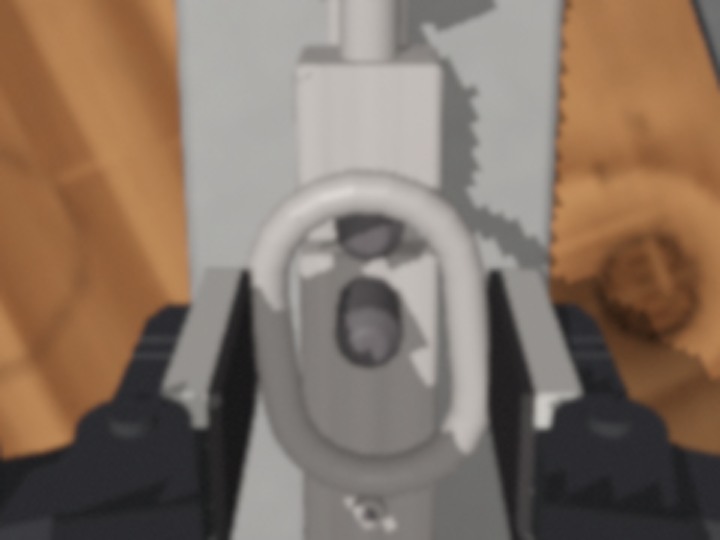

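The ring is centred on the pins: pin tops at (372,235) and (370,335), inner opening spanning x 300–445 and y 205–455. Lowering.

Call:
move_arm(plan="0 0 0.005 0 0 0 0.02;0 0 0.005 0 0 0 0.02;0 0 0.005 0 0 0 0.02;0 0 0.004 0 0 0 0.02;0 0 0.002 0 0 0 0.02;0 0 0 0 0 0 0.02")

```text
time_s: 11.75
position: [0.5956, -0.083, 0.0332]
tool_rot: [[0.389, 0.921, -0.0], [0.921, -0.389, 0.0], [-0.0, -0.0, -1.0]]
ft_force: [0.1, -0.4, -0.4]
grip_width: 0.0333
gripper_force: 29.9
```

Call:
move_arm(plan="0 0 0.001 0 0 0 0.02;0 0 0 0 0 0 0.02")

```text
time_s: 12.0
position: [0.5956, -0.083, 0.0324]
tool_rot: [[0.389, 0.921, 0.0], [0.921, -0.389, -0.0], [0.0, 0.0, -1.0]]
ft_force: [-0.4, 1.0, -0.9]
grip_width: 0.033
gripper_force: 29.9
```

Call:
move_arm(plan="0 0 0.001 0 0 0 0.02;0 0 0 0 0 0 0.02")

```text
time_s: 12.25
position: [0.5956, -0.083, 0.0313]
tool_rot: [[0.389, 0.921, -0.0], [0.921, -0.389, 0.0], [-0.0, -0.0, -1.0]]
ft_force: [0.6, 0.4, -0.7]
grip_width: 0.0334
gripper_force: 29.9
```

Call:
move_arm(plan="0 0 0 0 0 0 0.045;0 0 0 0 0 0 0.048;0 0 0 0 0 0 0.048;0 0 -0.012 0 0 0 0.048;0 0 -0.02 0 0 0 0.05;0 0 -0.03 0 0 0 0.05;0 0 0 0 0 0 0.05;0 0 0 0 0 0 0.05")

```text
time_s: 13.25
position: [0.5953, -0.0829, 0.0931]
tool_rot: [[0.389, 0.921, -0.0], [0.921, -0.389, 0.0], [-0.0, -0.0, -1.0]]
ft_force: [-1.1, 0.2, 0.2]
grip_width: 0.0499
gripper_force: 0.0
```

Run:
```python
from h import *
np.set_printoptions(suppress=True)
im,_=viewer.get_image("wrist"); cv2.imwrite("pics/w6f.png",im[:,:,::-1])
s=env.observe(); print(s["time_s"],s["position"],s["ft_force"])
find("wrist",["load_pin","pull_pin","link","pointer","set_mark"])
```

```text
13.3 [ 0.5951666  -0.08286392  0.09268107] [-0.5648384  -0.39729672 -0.00932157]
wrist load_pin 0.66 [322.2 243.2] [ 0.5995 -0.074   0.03  ]
wrist load_pin 0.44 [327.1 232.3] [ 0.6048 -0.0689  0.03  ]
wrist pull_pin 0.88 [325.8 274.5] [ 0.5938 -0.0934  0.03  ]
wrist pull_pin 0.24 [322.1 404.7] [ 0.5539 -0.1818  0.03  ]
wrist set_mark 0.78 [301.2  51.5] [0.6297 0.0221 0.0455]
```

Call:
move_arm(plan="0.02 0 0 0 0 0 0.05;0.025 0 0.005 0 0 0 0.05;0.01 0 0.01 0 0 0 0.05;0 0 0 0 0 0 0.05;0 0 0 0 0 0 0.05;0 0 0 0 0 0 0.05")

```text
time_s: 14.3
position: [0.617, -0.0329, 0.0786]
tool_rot: [[0.389, 0.921, 0.0], [0.921, -0.389, -0.0], [-0.0, 0.0, -1.0]]
ft_force: [0.1, 0.2, 0.6]
grip_width: 0.0501
gripper_force: 0.0
```

Run:
```python
from h import *
np.set_printoptions(suppress=True)
im,_=viewer.get_image("wrist"); cv2.imwrite("pics/w7f.png",im[:,:,::-1])
s=env.observe(); print(s["time_s"],s["position"],s["ft_force"])
np.savez("w7.npz",**viewer.calibration("wrist"))
find("wrist",["pointer","set_mark"])
o=np.array([.6003,-.0747]);u=np.array([.3885,.9215]); p=proj("wrist",np.r_[o+.115*u,.0455]); print(p)
a=cv2.imread("pics/w6f.png")[180:420,200:440]; b=im[:,:,::-1]
c,r=np.clip(p.astype(int),[70,105],[570,375]); b=b[r-105:r+105,c-70:c+70]; print("crop off",c-70,r-105)
a=cv2.resize(a,(380,380),interpolation=cv2.INTER_CUBIC); b=cv2.resize(b,(400,600),interpolation=cv2.INTER_CUBIC)
M=np.zeros((600,790,3),np.uint8); M[:380,:380]=a; M[:,390:]=b; cv2.imwrite("pics/m1.png",M)
```

```text
14.35 [ 0.61697348 -0.03290168  0.07863306] [-0.34800986 -0.02503415  0.04200832]
wrist pointer 0.97 [302.3 105.3] [0.6425 0.0487 0.0455]
wrist pointer 0.63 [324.3 316.3] [ 0.6098 -0.0547  0.0455]
wrist set_mark 0.56 [301.6 167.1] [0.6309 0.0235 0.0455]
[322.25955446 139.71549598]
crop off 252 34
```

View pics/m1.png

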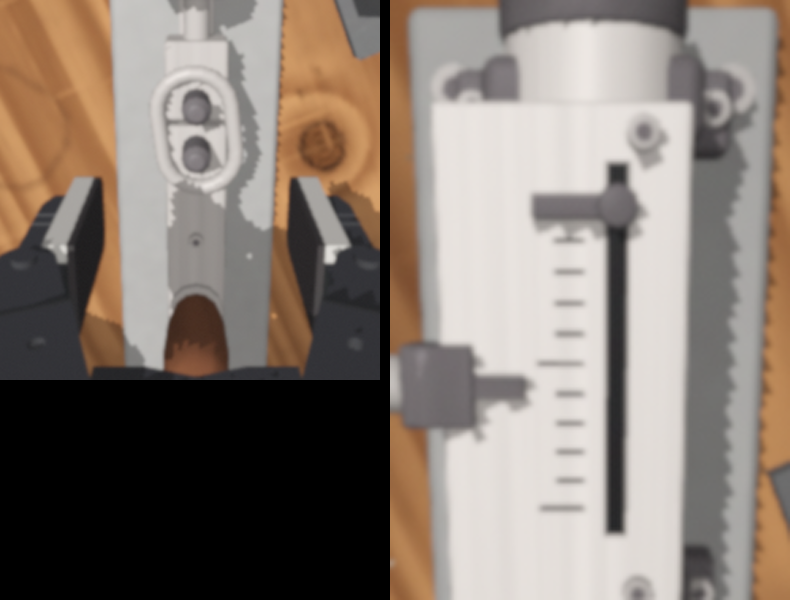

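Left panel: the link lies flat over both pins. Right panel: the pointer bar is at row 207.5 and the nose at row 388.5, with 5 mm ticks. Now the metric distance and the shift to the handle.

Run:
```python
from h import *
np.set_printoptions(suppress=True)
u=np.array([.3885,.9215])
f=lambda x,y:(252+(x-390)/2.857,34+y/2.857)
g=lambda x,y,z:ray("wrist",f(x,y),z)[:2]@u*1000
t=[g(570,y,.043) for y in(240,271,302.5,333,363.5,393.5,423,452,480,508)]; print("ticks",np.diff(t),(t[0]-t[-1])/9)
p=g(535,207.5,.0455);n=g(524,388.5,.0455);print("dist",p-n,"tick0 extrap",t[0]+5,p)
s=env.observe();R=np.array(s["tool_rot"]);P=np.array(s["position"])
h=np.array([.6003,-.0747])-.0900*u; print("handle",h,R.T@(np.r_[h,.041]-P),np.degrees(np.arctan2(R[1,0],R[0,0])),s["q"][5])
im=cv2.imread("pics/w7f.png")
```

```text
ticks [-4.86661679 -5.02902914 -4.9520342  -5.0354347  -5.03630868 -5.03508417
 -5.03169154 -4.9371805  -5.01668718] 4.993340767211464
dist 28.6780893114464 tick0 extrap 294.1802704081551 294.02766609822436
handle [ 0.565335 -0.157635] [-0.13516415  0.00103622  0.03752819] 67.10682304380728 8.89624998936615
```

Call:
move_arm(plan="0 0 -0.04 0 0 0 0.06;-0.045 0 -0.01 0 0 0 0.06;-0.045 0 0 0 0 0 0.06;-0.045 0.001 0 0 0 0 0.06;0 0 0 0 0 -0.1745 0.06;0 0 0 0 0 -0.1745 0.06;0 0 0 0 0 -0.1745 0.06;0 0 0 0 0 -0.1745 0.06;0 0 0 0 0 -0.1745 0.06;0 0 0 0 0 -0.1745 0.06;0 0 0 0 0 -0.1745 0.06;0 0 0 0 0 -0.1745 0.06")

```text
time_s: 15.95
position: [0.5654, -0.1573, 0.1285]
tool_rot: [[-0.843, 0.538, 0.0], [0.538, 0.843, -0.0], [-0.0, 0.0, -1.0]]
ft_force: [0.4, 0.7, 0.4]
grip_width: 0.06
gripper_force: 0.0
```

Call:
move_arm(plan="0 0 0 0 0 -0.1745 0.06;0 0 0 0 0 0 0.06;0 0 0 0 0 0 0.06")

```text
time_s: 16.32
position: [0.5654, -0.1572, 0.1284]
tool_rot: [[-0.92, 0.392, 0.0], [0.392, 0.92, -0.0], [-0.0, -0.0, -1.0]]
ft_force: [-0.4, -1.5, -0.1]
grip_width: 0.0599
gripper_force: 0.0
```

Run:
```python
from h import *
np.set_printoptions(suppress=True)
im,_=viewer.get_image("wrist"); cv2.imwrite("pics/w8f.png",im[:,:,::-1])
s=env.observe(); R=np.array(s["tool_rot"]);P=np.array(s["position"]);print(s["time_s"],P,s["ft_force"],np.round(R,3))
find("wrist",["handle","load_pin","pull_pin"])
h=np.array([.565335,-.157635,.041]); print(R.T@(h-P)); print(proj("wrist",P))
```

```text
16.375 [ 0.56541823 -0.15717697  0.12837897] [ 0.4404621  -0.03799758  1.04433821] [[-0.92   0.391  0.   ]
 [ 0.391  0.92  -0.   ]
 [-0.    -0.    -1.   ]]
wrist handle 0.69 [321.4 259.4] [ 0.5672 -0.1603  0.06  ]
wrist load_pin 0.74 [452.9 239.9] [ 0.5996 -0.074   0.03  ]
wrist pull_pin 0.59 [427.4 239.9] [ 0.5926 -0.0905  0.03  ]
[-0.0000952 -0.0004511  0.087379 ]
[325.22026986 305.37801   ]
```

Call:
move_arm(plan="0 -0.002 0.02 0 0 0 0.06;0 0 0.02 0 0 0 0.06;0 0 0.02 0 0 0 0.06;0 0 0.017 0 0 0 0.06;0 0 0.01 0 0 0 0.06;0 0 0 0 0 0 0.06")

```text
time_s: 17.27
position: [0.5645, -0.1589, 0.041]
tool_rot: [[-0.921, 0.389, -0.001], [0.389, 0.921, 0.0], [0.001, 0.0, -1.0]]
ft_force: [0.3, -0.0, -0.0]
grip_width: 0.0602
gripper_force: 0.0
```

Call:
move_arm(plan="0 0 0 0 0 0 0.04;0 0 0 0 0 0 0.03;0 0 0 0 0 0 0.02;0 0 0 0 0 0 0.015;0 0 0 0 0 0 0.01;0 0 0 0 0 0 0.01", grip_force=50)

```text
time_s: 18.02
position: [0.565, -0.159, 0.0421]
tool_rot: [[-0.921, 0.389, 0.001], [0.389, 0.921, -0.0], [-0.001, -0.0, -1.0]]
ft_force: [-1.2, 1.1, 5.5]
grip_width: 0.0226
gripper_force: 49.0
```

```bash
cat >> h.py <<'E'
U=np.array([.3885,.9215])
def track(tag,n=1):
    "plunger/slide positions along U"
    im,_=viewer.get_image("wrist"); cv2.imwrite(f"pics/{tag}.png",im[:,:,::-1])
    s=env.observe(); P=np.array(s["position"]); print(s["time_s"],P,"tcp.u",P[:2]@U*1e3,"F.u",np.array(s["ft_force"])[:2]@U,s["ft_force"],s["grip_width"],s["gripper_force"])
    for nm in("load_pin","pull_pin"):
        for r in pinpoint("wrist",nm)[:2]: print(nm,round(r["conf"],2),r["pixel"],ray("wrist",r["pixel"],.03)[:2]@U*1e3)
    for cam in("top","side"):
        im,_=viewer.get_image(cam); cv2.imwrite(f"pics/{tag}_{cam}.png",im[:,:,::-1])
        for nm in("pointer","set_mark"):
            for r in pinpoint(cam,nm)[:1]: print(cam,nm,round(r["conf"],2),r["pixel"],ray(cam,r["pixel"],.0455)[:2]@U*1e3)
E
python3 - <<'E'
from h import *
np.set_printoptions(suppress=True)
track("k0")
E
```

```text
18.075 [ 0.56496345 -0.15901662  0.04212377] tcp.u 72.95448721603249 F.u -0.3654912878566422 [-2.57842291  0.69042432  5.51053503] 0.022756826703713387 49.03947427868843
load_pin 0.72 [517.0, 292.6] 163.1247417148942
pull_pin 0.88 [476.7, 290.1] 144.02820859121488
pull_pin 0.52 [321.0, 326.7] 70.89854981818334
top set_mark 0.6 [268.6, 199.3] 268.05399534602657
side pointer 0.51 [250.9, 293.1] 294.24315274012145
side set_mark 0.46 [257.8, 281.0] 268.95486349159603
```

Call:
move_arm(plan="0 -0.0015 0 0 0 0 0.01;0 -0.0015 0 0 0 0 0.01;0 -0.0015 0 0 0 0 0.01;0 -0.0015 0 0 0 0 0.01;0 -0.0015 0 0 0 0 0.01;0 -0.0015 0 0 0 0 0.01;0 -0.0015 0 0 0 0 0.01;0 -0.0015 0 0 0 0 0.01;0 -0.0015 0 0 0 0 0.01;0 -0.0015 0 0 0 0 0.01;0 0 0 0 0 0 0.01;0 0 0 0 0 0 0.01")

```text
time_s: 19.98
position: [0.5593, -0.1724, 0.0421]
tool_rot: [[-0.921, 0.389, 0.001], [0.389, 0.921, 0.0], [-0.001, 0.001, -1.0]]
ft_force: [1.2, 2.9, 5.2]
grip_width: 0.0227
gripper_force: 49.1
```

Run:
```python
from h import *
np.set_printoptions(suppress=True)
track("k1")
```

```text
20.025 [ 0.55929776 -0.1723617   0.04213002] tcp.u 58.45587378798272 F.u 2.903112174782033 [0.25895872 3.0412444  6.37222664] 0.02273586827072255 49.07415837049484
load_pin 0.95 [535.8, 292.2] 157.4973144623977
pull_pin 0.59 [477.1, 293.5] 129.9822960966017
top set_mark 0.51 [268.7, 200.9] 266.3331250016062
side pointer 0.53 [249.9, 290.0] 291.20845663362087
side set_mark 0.67 [258.5, 280.4] 267.24166315975185
```

```bash
cat > tm.py <<'E'
import sys; from h import *
def match(A,B,c,h,sr):
    "subpixel shift of patch centred c in A, found in B"
    c=np.round(c).astype(int); G=[cv2.resize(cv2.cvtColor(x,cv2.COLOR_BGR2GRAY),None,fx=8,fy=8,interpolation=cv2.INTER_CUBIC) for x in(A[c[1]-h-sr:c[1]+h+sr,c[0]-h-sr:c[0]+h+sr],B[c[1]-h-sr:c[1]+h+sr,c[0]-h-sr:c[0]+h+sr])]
    T=G[0][8*sr:-8*sr,8*sr:-8*sr]; r=cv2.matchTemplate(G[1],T,cv2.TM_CCOEFF_NORMED); _,v,_,l=cv2.minMaxLoc(r)
    return c,np.array(l)/8-sr,v
def stat(tag):
    O=np.array([.6003,-.0747]); I=lambda n:cv2.imread(f"pics/{n}.png")
    for cam,r in(("top","t0"),("side","s0")):
        for nm,x,y in(("pointer",.1293,.0095),("mark",.1005,.0132),("bolt/end",.165,0)):
            X=np.r_[O+x*U+y*np.array([-U[1],U[0]]),.0455]; p=proj(cam,X)
            c,d,v=match(I(r),I(f"{tag}_{cam}"),p,4,16 if nm=="pointer" else 3)
            print(cam,nm,np.round(p,1),d,round(v,3),"mm",(ray(cam,p+d,.0455)-ray(cam,p,.0455))[:2]@U*1e3)
if __name__=="__main__":
    [stat(t) for t in sys.argv[1:]]
E
python3 tm.py k0 k1
python3 - <<'E'
from tm import *
O=np.array([.6003,-.0747])
A=cv2.imread("pics/k0.png");B=cv2.imread("pics/k1.png")
for x,h in((550,10),(550,14),(560,12)):
    print(match(A,B,np.array([x,292]),h,26))
E
```

```text
top pointer [258.2 195.7] [0. 0.] 0.999 mm 0.0
top mark [268.9 201.9] [0. 0.] 0.999 mm 0.0
top bolt/end [245.8 186. ] [0. 0.] 0.992 mm 0.0
side pointer [247.4 289.6] [0. 0.] 1.0 mm 0.0
side mark [260.3 280.3] [0. 0.] 0.999 mm 0.0
side bolt/end [229.2 299.6] [0. 0.] 0.999 mm 0.0
top pointer [258.2 195.7] [1.875 0.875] 0.954 mm -4.841617933939108
top mark [268.9 201.9] [0. 0.] 0.999 mm 0.0
top bolt/end [245.8 186. ] [0. 0.] 0.992 mm 0.0
side pointer [247.4 289.6] [ 2. -2.] 0.991 mm -5.2036401531200065
side mark [260.3 280.3] [0. 0.] 0.999 mm 0.0
side bolt/end [229.2 299.6] [0. 0.] 0.999 mm 0.0
(array([550, 292]), array([19.   , 12.125]), 0.9467979669570923)
(array([550, 292]), array([16.875,  9.125]), 0.9152513146400452)
(array([560, 292]), array([19.25, -0.25]), 0.9731995463371277)
```

Call:
move_arm(plan="0 -0.0015 0 0 0 0 0.01;0 -0.0015 0 0 0 0 0.01;0 -0.0015 0 0 0 0 0.01;0 -0.0015 0 0 0 0 0.01;0 -0.0015 0 0 0 0 0.01;0 -0.0015 0 0 0 0 0.01;0 -0.0015 0 0 0 0 0.01;0 -0.0015 0 0 0 0 0.01;0 -0.0015 0 0 0 0 0.01;0 -0.0015 0 0 0 0 0.01;0 0 0 0 0 0 0.01;0 0 0 0 0 0 0.01")

```text
time_s: 21.92
position: [0.5537, -0.1856, 0.0421]
tool_rot: [[-0.921, 0.389, 0.002], [0.389, 0.921, 0.001], [-0.001, 0.002, -1.0]]
ft_force: [1.9, 5.5, 5.3]
grip_width: 0.0227
gripper_force: 49.1
```

Run:
```python
from tm import *
np.set_printoptions(suppress=True)
track("k2"); stat("k2")
A=cv2.imread("pics/k1.png");B=cv2.imread("pics/k2.png")
for x,h in((569,14),(535,14),(477,14)): print(match(A,B,np.array([x,292]),h,20))
```

```text
21.975 [ 0.55365963 -0.18563824  0.04212834] tcp.u 44.03113194702959 F.u 5.960240450025061 [1.53123965 5.82241329 6.86452587] 0.02238837992934526 49.1519370675087
load_pin 0.72 [536.3, 294.3] 143.54223302182243
load_pin 0.36 [540.8, 271.4] 143.64162538904617
top pointer 0.21 [372.7, 180.0] 62.32624291374128
top set_mark 0.44 [270.0, 202.8] 261.76378767478343
side pointer 0.57 [254.1, 282.6] 275.7701205485575
side set_mark 0.44 [256.4, 278.8] 267.5676989631961
top pointer [258.2 195.7] [7.25 3.  ] 0.933 mm -18.35357290322166
top mark [268.9 201.9] [-0.125  0.375] 0.904 mm -0.08547876327273417
top bolt/end [245.8 186. ] [0. 0.] 0.995 mm 0.0
side pointer [247.4 289.6] [ 7.5   -6.875] 0.989 mm -18.75269953555421
side mark [260.3 280.3] [0.125 0.125] 0.992 mm 0.023115303681217666
side bolt/end [229.2 299.6] [0. 0.] 0.999 mm 0.0
(array([569, 292]), array([0.625, 0.125]), 0.9981482028961182)
(array([535, 292]), array([0.75 , 0.125]), 0.9885467886924744)
(array([477, 292]), array([0.   , 0.125]), 0.9884496331214905)
```

Call:
move_arm(plan="0 -0.0012 0 0 0 0 0.01;0 -0.0012 0 0 0 0 0.01;0 -0.0012 0 0 0 0 0.01;0 -0.0012 0 0 0 0 0.01;0 -0.0012 0 0 0 0 0.01;0 -0.0012 0 0 0 0 0.01;0 -0.0008 0 0 0 0 0.01;0 0 0 0 0 0 0.01;0 0 0 0 0 0 0.01")

```text
time_s: 23.5
position: [0.5507, -0.1927, 0.0421]
tool_rot: [[-0.921, 0.389, 0.002], [0.389, 0.921, 0.002], [-0.001, 0.002, -1.0]]
ft_force: [3.2, 8.4, 5.5]
grip_width: 0.0225
gripper_force: 49.2
```

Run:
```python
from tm import *
np.set_printoptions(suppress=True)
track("k3"); stat("k3")
A=cv2.imread("pics/k2.png");B=cv2.imread("pics/k3.png")
for x,h in((569,14),(535,14),(477,14)): print(match(A,B,np.array([x,292]),h,20))
O=np.array([.6003,-.0747])
for cam,cx in(("top",None),("side",None)):
    p=proj(cam,np.r_[O+.112*U,.0455]).astype(int); im=cv2.imread(f"pics/k3_{cam}.png")[p[1]-18:p[1]+18,p[0]-18:p[0]+18]
    print(cam,"crop off",p-18); cv2.imwrite(f"pics/c_{cam}.png",cv2.resize(im,(396,396),interpolation=cv2.INTER_CUBIC))
cv2.imwrite("pics/m2.png",np.hstack([cv2.imread("pics/c_top.png"),cv2.imread("pics/c_side.png")]))
```

```text
23.55 [ 0.55068418 -0.1926485   0.04210482] tcp.u 36.415209690609814 F.u 7.528284638966639 [1.92044292 7.35994852 5.86351374] 0.022894606073056507 49.21792980283499
pull_pin 0.89 [479.2, 292.5] 108.90909103406203
top pointer 0.55 [329.9, 221.3] 116.49088478648855
top set_mark 0.48 [271.9, 201.9] 258.54495148190307
side pointer 0.59 [257.6, 281.5] 269.90814245267114
side set_mark 0.68 [258.1, 280.1] 267.31042720001403
top pointer [258.2 195.7] [0.125 0.125] 0.776 mm -0.3859156430424164
top mark [268.9 201.9] [0.   0.25] 0.84 mm -0.2352721534108542
top bolt/end [245.8 186. ] [0. 0.] 0.992 mm 0.0
side pointer [247.4 289.6] [  9.875 -10.   ] 0.839 mm -26.09270504018232
side mark [260.3 280.3] [1.25 1.  ] 0.803 mm -0.12359331059419391
side bolt/end [229.2 299.6] [0. 0.] 0.999 mm 0.0
(array([569, 292]), array([ 0.125, -0.125]), 0.9994320273399353)
(array([535, 292]), array([ 0.25 , -0.125]), 0.9921576976776123)
(array([477, 292]), array([0.25, 0.  ]), 0.9899704456329346)
top crop off [248 176]
side crop off [232 262]
```

View pics/m2.png

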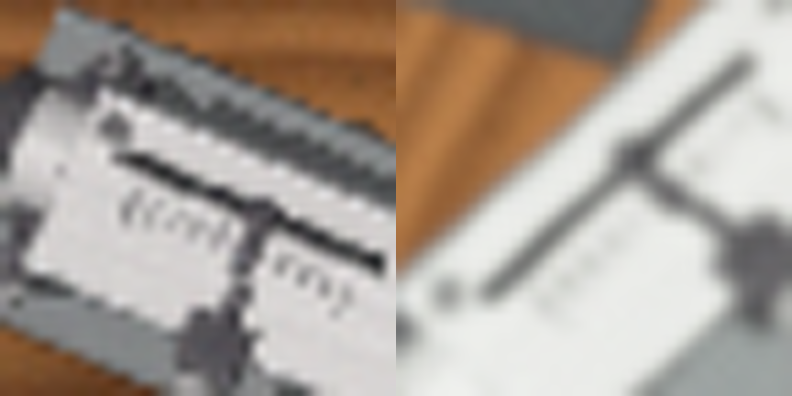

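The pointer nearly meets the nose in both crops: side (690,203), top (245,265). I'll rectify along the tester axis for a subpixel offset.

```bash
cat > rect.py <<'E'
from h import *
O=np.array([.6003,-.0747]); V=np.array([-U[1],U[0]])
xs=np.arange(84,142,.25); ys=np.arange(-2,26,.5)
def rect(cam,img):
    g=255-cv2.cvtColor(img,cv2.COLOR_BGR2GRAY).astype(np.float32)
    M=np.array([[proj(cam,np.r_[O+x/1e3*U+y/1e3*V,.0455]) for x in xs] for y in ys],np.float32)
    return cv2.remap(g,M[:,:,0],M[:,:,1],cv2.INTER_CUBIC)
def report(cam,img):
    r=rect(cam,img); out=[]
    for i in range(0,len(ys),2):
        a=r[i]; b=np.median(a); k=a.argmax(); w=slice(max(k-22,0),k+23); wt=np.clip(a[w]-a[w].min()-.35*(a[k]-a[w].min()),0,None)
        out.append((ys[i],round(float((xs[w]*wt).sum()/wt.sum()),1),int(a[k]-b)))
    print(cam,*[f"{y:.0f}:{x}({d})" for y,x,d in out])
E
python3 - <<'E'
from rect import *
for cam,l in(("side",["s0","k1_side","k2_side","k3_side"]),("top",["t0","k2_top","k3_top"])):
    for n in l: print(n,end=" "); report(cam,cv2.imread(f"pics/{n}.png"))
E
```

```text
s0 Traceback (most recent call last):
  File "<stdin>", line 3, in <module>
  File "rect.py", line 9, in report
    r=rect(cam,img); out=[]
  File "rect.py", line 6, in rect
    M=np.array([[proj(cam,np.r_[O+x/1e3*U+y/1e3*V,.0455]) for x in xs] for y in ys],np.float32)
                 ~~~~^^^^^^^^^^^^^^^^^^^^^^^^^^^^^^^^^^^^
  File "h.py", line 8, in proj
    c=viewer.calibration(cam); p=np.array(c["R"])@X+np.array(c["t"])
ValueError: time passes only in moves, steps and waits
```

```bash
python3 - <<'E'
s=open("rect.py").read()
s=s.replace("def rect(cam","C={k:viewer.calibration(k) for k in('top','side')}\nviewer=type('v',(),dict(calibration=staticmethod(C.get)))\nimport h; h.viewer=viewer\ndef rect(cam")
open("rect.py","w").write(s)
E
python3 - <<'E'
from rect import *
for cam,l in(("side",["s0","k1_side","k2_side","k3_side"]),("top",["t0","k2_top","k3_top"])):
    for n in l: print(n,end=" "); report(cam,cv2.imread(f"pics/{n}.png"))
E
```

```text
s0 side -2:129.0(47) -1:129.3(69) 0:129.6(96) 1:129.8(114) 2:129.8(119) 3:129.9(119) 4:129.8(114) 5:129.8(113) 6:129.8(109) 7:130.0(103) 8:130.1(98) 9:130.3(91) 10:130.3(71) 11:130.4(47) 12:101.8(63) 13:101.9(80) 14:102.0(93) 15:102.1(100) 16:102.1(100) 17:102.0(105) 18:102.0(110) 19:101.8(117) 20:101.7(130) 21:101.6(135) 22:101.5(137) 23:101.9(140) 24:100.4(140) 25:100.0(138)
k1_side side -2:124.1(42) -1:124.3(61) 0:124.6(88) 1:124.7(102) 2:124.8(109) 3:124.7(108) 4:124.6(106) 5:124.5(108) 6:124.5(107) 7:124.6(101) 8:124.8(95) 9:125.0(82) 10:125.2(63) 11:125.3(42) 12:101.8(64) 13:101.9(81) 14:102.0(94) 15:102.1(101) 16:102.1(102) 17:102.0(106) 18:102.0(110) 19:101.9(117) 20:101.7(129) 21:101.5(134) 22:101.4(138) 23:100.9(139) 24:100.4(139) 25:103.2(136)
k2_side side -2:110.2(40) -1:110.5(57) 0:110.7(82) 1:110.9(102) 2:110.9(107) 3:111.0(104) 4:111.0(100) 5:111.1(98) 6:111.3(97) 7:111.2(96) 8:111.2(93) 9:111.3(84) 10:111.4(64) 11:101.7(42) 12:101.8(64) 13:101.9(82) 14:102.0(94) 15:102.1(100) 16:102.1(100) 17:102.0(105) 18:102.0(110) 19:101.9(117) 20:101.7(130) 21:101.5(135) 22:101.5(
[... 845 characters left out ...]
107) 1:109.0(114) 2:109.2(112) 3:109.2(115) 4:109.1(118) 5:108.8(113) 6:108.8(122) 7:108.7(129) 8:108.5(129) 9:108.0(99) 10:107.4(53) 11:99.5(55) 12:99.0(109) 13:98.9(140) 14:99.0(132) 15:99.3(109) 16:99.6(111) 17:99.6(131) 18:99.5(149) 19:99.3(154) 20:99.3(149) 21:98.7(141) 22:96.4(143) 23:96.1(147) 24:95.9(141) 25:95.7(115)
k3_top top -2:101.4(49) -1:101.2(90) 0:101.2(122) 1:101.2(135) 2:101.1(128) 3:101.1(116) 4:100.9(108) 5:101.0(98) 6:101.2(90) 7:101.2(108) 8:101.2(127) 9:101.1(118) 10:101.0(92) 11:100.0(80) 12:99.3(114) 13:99.1(133) 14:99.0(125) 15:99.3(109) 16:99.6(112) 17:99.6(132) 18:99.5(149) 19:99.3(154) 20:99.2(149) 21:98.7(142) 22:96.4(141) 23:96.1(146) 24:95.9(142) 25:95.6(117)
```

Call:
move_arm(plan="0 -0.0004 0 0 0 0 0.01;0 -0.0004 0 0 0 0 0.01;0 -0.0004 0 0 0 0 0.01;0 -0.0003 0 0 0 0 0.01;0 0 0 0 0 0 0.01;0 0 0 0 0 0 0.01")

```text
time_s: 24.7
position: [0.5502, -0.1939, 0.0421]
tool_rot: [[-0.921, 0.389, 0.002], [0.389, 0.921, 0.002], [-0.001, 0.002, -1.0]]
ft_force: [3.0, 7.3, 5.8]
grip_width: 0.0225
gripper_force: 49.2
```

```bash
cat > fin.py <<'E'
import sys; from h import *
t=sys.argv[1]; track(t)
import rect
for cam in("side","top"): rect.report(cam,cv2.imread(f"pics/{t}_{cam}.png"))
E
python3 fin.py k4
```

```text
24.75 [ 0.55016906 -0.19392457  0.04211006] tcp.u 35.03919057033029 F.u 9.36832368867114 [3.28525798 8.78133583 6.98556611] 0.022720108268754195 49.22962099313736
load_pin 0.93 [538.0, 291.7] 135.1963256531251
pull_pin 0.81 [476.4, 291.3] 106.16931008419104
top set_mark 0.39 [267.1, 202.4] 268.34399734489114
side pointer 0.73 [259.8, 281.4] 267.05387889983587
side set_mark 0.55 [258.6, 279.7] 266.1255119916969
side -2:101.2(42) -1:101.7(63) 0:102.0(88) 1:102.3(103) 2:102.5(103) 3:102.6(99) 4:102.7(94) 5:102.7(95) 6:102.6(98) 7:102.6(104) 8:102.5(114) 9:102.5(117) 10:102.4(116) 11:102.2(112) 12:102.1(108) 13:102.1(106) 14:102.1(103) 15:102.1(102) 16:102.1(100) 17:102.1(104) 18:102.0(110) 19:101.9(117) 20:101.7(131) 21:101.6(136) 22:101.5(139) 23:101.8(140) 24:102.0(139) 25:99.7(137)
top -2:100.2(43) -1:99.7(97) 0:99.6(129) 1:99.4(126) 2:99.6(97) 3:100.0(84) 4:100.2(104) 5:100.3(121) 6:100.4(121) 7:100.6(116) 8:100.9(123) 9:101.0(115) 10:100.8(96) 11:99.8(100) 12:99.2(124) 13:99.0(134) 14:99.1(125) 15:99.3(108) 16:99.6(112) 17:99.6(131) 18:99.5(147) 19:99.3(151) 20:99.4(147) 21:98.5(141) 22:96.4(142) 23:96.2(145) 24:95.9(139) 25:95.7(115)
```

Call:
move_arm(plan="0 -0.0003 0 0 0 0 0.01;0 -0.0001 0 0 0 0 0.01;0 0 0 0 0 0 0.01;0 0 0 0 0 0 0.01")

```text
time_s: 25.65
position: [0.55, -0.1942, 0.0421]
tool_rot: [[-0.921, 0.389, 0.002], [0.389, 0.921, 0.002], [-0.001, 0.003, -1.0]]
ft_force: [3.1, 8.1, 6.4]
grip_width: 0.0226
gripper_force: 49.2
```

```bash
python3 fin.py k5
```

```text
25.7 [ 0.55004285 -0.19423863  0.04209966] tcp.u 34.700753056824915 F.u 9.044024438451538 [2.86353865 8.60720529 6.23392225] 0.02272525068746556 49.2384996637702
load_pin 0.81 [537.2, 293.0] 134.58065352815692
pull_pin 0.8 [477.5, 292.8] 106.42650242108078
top set_mark 0.53 [266.9, 202.6] 268.5835065902543
side pointer 0.77 [256.8, 280.0] 268.7742700925989
side set_mark 0.5 [260.0, 284.5] 271.18161652298693
side -2:101.1(44) -1:101.5(66) 0:101.9(89) 1:102.0(106) 2:102.0(113) 3:102.1(112) 4:102.1(107) 5:102.0(104) 6:102.0(103) 7:102.1(106) 8:102.1(111) 9:102.2(113) 10:102.2(115) 11:102.1(113) 12:102.1(110) 13:102.1(107) 14:102.0(104) 15:102.1(102) 16:102.1(100) 17:102.1(105) 18:102.0(109) 19:101.9(116) 20:101.7(131) 21:101.6(137) 22:101.5(140) 23:101.7(141) 24:100.4(139) 25:99.8(137)
top -2:100.7(38) -1:99.9(94) 0:99.6(129) 1:99.3(134) 2:99.2(112) 3:99.3(91) 4:99.7(96) 5:100.3(103) 6:100.6(112) 7:100.7(127) 8:100.9(134) 9:100.8(129) 10:100.5(119) 11:99.6(120) 12:99.2(131) 13:99.1(133) 14:99.1(123) 15:99.3(108) 16:99.6(111) 17:99.6(129) 18:99.5(146) 19:99.3(151) 20:99.3(147) 21:98.6(140) 22:96.4(142) 23:96.1(147) 24:95.8(143) 25:95.6(118)
```

Level in the side view, and at most about 0.5 mm short in the top view. Holding here.

Call:
move_arm(plan="0 0 0 0 0 0 0.01;0 0 0 0 0 0 0.01;0 0 0 0 0 0 0.01;0 0 0 0 0 0 0.01;0 0 0 0 0 0 0.01;0 0 0 0 0 0 0.01;0 0 0 0 0 0 0.01;0 0 0 0 0 0 0.01;0 0 0 0 0 0 0.01;0 0 0 0 0 0 0.01;0 0 0 0 0 0 0.01;0 0 0 0 0 0 0.01")

```text
time_s: 27.6
position: [0.55, -0.1942, 0.0421]
tool_rot: [[-0.921, 0.389, 0.002], [0.389, 0.921, 0.002], [-0.001, 0.003, -1.0]]
ft_force: [4.0, 8.5, 6.4]
grip_width: 0.0225
gripper_force: 49.2
```

Call:
move_arm(plan="0 0 0 0 0 0 0.01;0 0 0 0 0 0 0.01;0 0 0 0 0 0 0.01;0 0 0 0 0 0 0.01;0 0 0 0 0 0 0.01;0 0 0 0 0 0 0.01;0 0 0 0 0 0 0.01;0 0 0 0 0 0 0.01;0 0 0 0 0 0 0.01;0 0 0 0 0 0 0.01;0 0 0 0 0 0 0.01;0 0 0 0 0 0 0.01")

```text
time_s: 29.1
position: [0.55, -0.1942, 0.0421]
tool_rot: [[-0.921, 0.389, 0.002], [0.389, 0.921, 0.002], [-0.001, 0.003, -1.0]]
ft_force: [2.9, 8.1, 6.4]
grip_width: 0.0228
gripper_force: 49.2
```

Call:
move_arm(plan="0 0 0 0 0 0 0.01;0 0 0 0 0 0 0.01;0 0 0 0 0 0 0.01;0 0 0 0 0 0 0.01;0 0 0 0 0 0 0.01;0 0 0 0 0 0 0.01;0 0 0 0 0 0 0.01;0 0 0 0 0 0 0.01;0 0 0 0 0 0 0.01;0 0 0 0 0 0 0.01;0 0 0 0 0 0 0.01;0 0 0 0 0 0 0.01")

```text
time_s: 30.6
position: [0.55, -0.1943, 0.0421]
tool_rot: [[-0.921, 0.389, 0.002], [0.389, 0.921, 0.002], [-0.001, 0.003, -1.0]]
ft_force: [3.0, 8.6, 6.6]
grip_width: 0.0228
gripper_force: 49.2
```

```bash
python3 fin.py k6 | grep -E "tcp|^side -2"; python3 -c "
from rig import env; print(env.close_job())"
```

```text
30.65 [ 0.5500278  -0.19424755  0.04209052] tcp.u 34.68668370486477 F.u 9.003511623556259 [2.70238147 8.6311844  6.1250587 ] 0.02262118506312618 49.23601347953081
side -2:101.0(43) -1:101.6(65) 0:101.8(89) 1:102.0(106) 2:102.0(112) 3:102.1(112) 4:102.1(108) 5:102.0(105) 6:102.0(104) 7:102.1(106) 8:102.1(110) 9:102.1(113) 10:102.1(116) 11:102.1(114) 12:102.1(110) 13:102.0(108) 14:102.0(105) 15:102.1(103) 16:102.1(100) 17:102.1(104) 18:102.0(108) 19:101.9(116) 20:101.7(131) 21:101.6(137) 22:101.5(139) 23:101.6(140) 24:102.1(139) 25:99.7(137)
the job is handed in; nothing more can be done
None
```

I laid the link flat over both pins and let go, drew the handle out to the set mark, held it steady for about 5 s, and handed the job in at about 31 s still gripping it; the side camera shows the pointer level with the mark, the top camera up to about 1 mm short of it, and no verdict came back.

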